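# Moisture check on a clay tile with a sprung hand gauge

### The arm

A 6-joint arm with a two-finger parallel gripper is mounted at the origin on the work surface. World frame = base frame: x ahead of the robot, y to its left, z up, the work surface at z = 0. Lengths are in mm, angles in rad, forces in N, time in s.
With the tool pointing down it reaches from about 300 to 775 mm from the base axis. Payload 14.6 kg.
Tool frame: the origin (TCP) lies at the very end of the fingers, on their centre line; the grasp point (between the pads) lies 19 mm behind it; z points along the fingers, y is the line along which they close (so a half turn about z gives the same grasp; the last joint's range is limited). The gripper opens to 94 mm and grips with 3 to 60 N. Pads are 16 mm wide; open, the fingers measure 119 mm over their backs; the gripper's body (75 mm by 177 mm) begins 78 mm behind the grasp point.
Start: joints at [-1.38, 0.3, 1.521, -0, 1.321, -0.067], TCP at [140.218, -531.816, 205.446] pointing down, gripper open.
Joint ranges: [-3.03, 3.03], [-0.79, 2.21], [0.23, 2.52], [-1.04, 4.18], [0, 3.07], [-2.55, 2.55]. Speed limits (rad/s): [2.22, 2.22, 2.57, 3.14, 3.14, 3.14].

### API

Orientations are given as [roll, pitch, yaw] about the fixed x, y, z axes, in that order (R = Rz(yaw) Ry(pitch) Rx(roll)).
In Python, from cell import manip gives the robot as it stands.
- The arm moves only by the tool servo_tool, never from a script. Its argument "motion" is a list that holds one entry, the list of rows, each a list of 7 numbers: the shift along the world's x, y, z as a fraction of full scale, then the turn, a rotation vector about the world's x, y, z as a fraction of full scale, then the closure, from 0 (fully open) to 1 (shut). In form: [[[x, y, z, rx, ry, rz, gripper], ...]]. A call has 1 to 10 rows; each row is the pose to reach, as a shift and turn from the pose commanded when the call began, turning the shorter way round; what a row does not reach only later rows make up. Full scale, the value 1, is 0.5 m for a shift and pi rad for a turn. A row lasts 1/10 s, in which the tool goes at most 50 mm and 8.59 degrees, less where a joint would pass 70% of its speed; a pose out of reach is approached as far as the arm can. A call with a number of a shift or a turn outside -1 to 1 is refused whole. A call with a gripper value outside its range is refused whole. The fingers move at their own pace and stop on an object; "newtons" is the grip in N (left out, the last holds). Time passes only in rows, so rows that repeat a pose let the fingers close. It gives the time, the measured TCP pose, the force, the opening and the grip force at its end, in the units of the state.
- manip.read_state(): the state, without advancing time (a new reading comes with each control period).
- manip.camera(name): name is "scene" or "top" or "wrist"; returns a dict with "frame" (420x560x3 uint8, red, green, blue), "range_z" (420x560 float32, mm along the optical axis (not along the pixel's ray), 0 where there is no reading), "vfov" (degrees; the focal length in pixels is half the picture's height over the tangent of half this angle, whatever the lens; pixels are square), "cx", "cy" (the principal point, pixels), "cam_to_world" (4x4, takes a point from camera to world coordinates). Camera axes: x right, y down, z forward; pixel columns grow to the right and rows downward; lengths in mm; the calibration is good to about 2 mm. A picture is of the moment at which its call begins.
- manip.sign_off(): hands the job in; it is judged then, once.
The state is a dict: "clock": time; "joints": joint angles; "qd": joint speeds; "effort": joint torques, N m; "eef_pos": TCP position; "eef_rot": TCP orientation; "wrist_force": force on the tool from outside, world axes, zero at the start; "moment": the same for the moment, N m; "finger_gap": finger opening in mm; "finger_force": force on a finger pad.
Only numpy, scipy, OpenCV 4.12 (cv2) and the standard library are available. Lean on these libraries where they do the work, as an engineer would, in place of code of your own. Each camera call takes 0.05 s, during which the arm holds its last target. There are 200 camera calls.

### The job

Draw the hand-held moisture gauge straight up out of its wooden block and read the job tag with it: hold the gauge still for about two seconds with its tip about 6 cm away from the middle of the bar-coded tag, pointing squarely at the tag's sloping face. Then set the sprung tip gently inside the ring pencilled on the square clay tile, the gauge square to the tile's tilted face, and press lightly until the tip has gone about half way in. The program finishes in that pose, with the robot still holding the gauge against the tile; leave the tile's tilt and all the other things on the table as they are.

Things in the scene. Friction and masses are not known exactly. Their poses are not given: they have to be found in the camera images.
- gauge: Moisture gauge, 220 g, upright in the block. Its z runs from tip to head; origin: centre of the barrel's lower end. Aluminium barrel 18 mm across, z 0 to 75 mm; grey collar 34 mm across, to 85 mm; grey flat-sided head, 85 to 155 mm, 46 mm along x, 28 mm along y (grip across the 28 mm at about z = 120 mm). A half turn about z makes no difference. Its reader looks out along the tip (-z).
- tip (a point): The very end of the gauge's round-ended steel tip (9 mm in diameter), on the gauge's axis, 14 mm below the gauge's origin when not pressed.
- plunger (a joint): How far the sprung tip is pushed into the gauge: 0 = fully out, 0.010 m = fully in. It needs 1 N to start moving and then 0.3 N more per mm (2.5 N at half way, 5 mm).
- block: Fixed wooden block 80 x 80 mm, 100 mm high, with one upright blind hole, 22 mm wide, 96 mm deep, in the middle of its top; origin at the centre of its underside. The gauge's barrel and tip (89 mm in all) hang in the hole, its collar rests on the top. The block's yaw is not the gauge's.
- tag: White job tag with black bars, 52 x 72 mm, on a fixed aluminium holder that slopes 0.25 rad. Origin at the centre of the tag's face, about 47 mm above the table; z is the face's outward normal, x points up the slope (short side), y along the long side. Low side towards the robot, give or take its yaw.
- tile: Square terracotta relief tile, 120 x 110 mm, on a fixed dark steel rest with a stiff friction hinge (tilt 0.1 to 0.35 rad). Origin mid-way along the hinge at the tile's low edge, on the underside; z is the face's outward normal; the face lies at z = 18 mm (border 3.5 mm higher); x points up the slope, y along the hinge. Low edge towards the robot, give or take its yaw.
- spot (a point): Centre of the pencilled ring (20 mm in diameter) on the tile's face, 80 mm up the slope and 22 mm to +y from the tile's origin; its z is the face normal, as that of the tile. Flat face all round for 12 mm.
- figurine: Bystander: small loose terracotta figurine, 38 mm wide, 93 mm high; origin under its centre.
- glue: Bystander: small loose white bottle, 36 mm in diameter, 85 mm high; origin under its centre.
- medallion: Bystander: loose round terracotta cast lying flat, 96 mm in diameter, 14 mm thick; origin under its centre.
- bowl: Bystander: loose orange bowl, 100 mm wide, 45 mm high; origin under its centre.
- brush: Bystander: loose flat paint brush with wooden handle and grey head, lying down beside the work; origin near its middle.
- sander: Bystander: loose cork sanding block, 100 x 50 x 30 mm; origin under its centre.
- jar: Bystander: loose amber jar, 70 mm in diameter, 90 mm high; origin under its centre.
Not all that is in view belongs to the job. What is shaped like the block but blue or purple is not meant. Of the things that look like the gauge, the smaller one is meant.

How it is judged (in metres and radians):
On the way, in this order (a step that is already met when the one before it is completed fails the run):
1. the gauge is drawn out of the block, in the grip, with nothing else carrying it (z of tip in the frame of block above 0.102 m and contact force between the fingers and gauge above 1 N and contact force between gauge and block below 0.1 N), for 0.1 s.
2. the held gauge points squarely at the middle of the tag (within 15 mm and 0.2 rad), tip 35 to 90 mm off it, still for 1 s (contact force between the fingers and gauge above 1 N and z of tip in the frame of tag between 0.035 and 0.09 m and x of tip in the frame of tag between -0.015 and 0.015 m and y of tip in the frame of tag between -0.015 and 0.015 m and angle between the z axis of gauge and the z axis of tag, either way round below 0.2 rad and linear speed of gauge below 0.02 m/s and angular speed of gauge below 0.15 rad/s), for 1 s.
At the end, for the whole second after the job is handed in: Gauge still gripped and at rest, clear of its block; tip within 8 mm of the ring's centre, axis within 0.14 rad of the tile's normal, tip pushed in 2 to 8 mm, contact force 0.8 to 6 N; marked spot shifted less than 10 mm (contact force between the fingers and gauge above 1 N and distance between tip and spot below 0.008 m and angle between the z axis of gauge and the z axis of tile, either way round below 0.14 rad and value of joint plunger between 0.002 and 0.008 m and contact force between gauge and tile between 0.8 and 6 N and contact force between gauge and block below 0.1 N and linear speed of gauge below 0.02 m/s and distance of spot from where it was at the start of the episode below 0.01 m); the arm keeps its last pose, push and grip.
It fails at once if the tile is pressed or struck with more than 15 N by the gauge (contact force between gauge and tile above 15 N).
It fails at once if the robot itself leans on the tile (contact force between any of the arm, the fingers and tile above 3 N).
It fails at once if a bystander is shifted by more than 20 mm (distance of any of figurine, glue, medallion, bowl, brush, sander, jar from where it was at the start of the episode above 0.02 m).
It also fails if it takes over 54 s, if anything falls off the work surface, if the arm or the gripper's body presses on something with over 40 N, if the wrist force passes 120 N, or if a joint passes its speed limit or range.

## Working session

There is one attempt and no reset: what is moved stays moved. The work goes in short steps, Python scripts to look and compute and a tool call to move; the robot and the scene stay as the last step left them, time stands still between calls to the robot, and variables do not carry over. Pictures are saved under pics/ and viewed, at most 10 in all, crops included, and the job is handed in when it is done.

Besides the shell and the picture viewer there is one more tool, called after ">>>" as name(argument=value, ...) on one line, values as JSON. servo_tool: Moves the arm, as the interface text tells. Its arguments: {"type":"object","properties":{"motion":{"type":"array"},"newtons":{"type":"number"}},"required":["motion"]}

```bash
mkdir -p pics; cat > h.py <<'E'
import numpy as np, cv2
from cell import manip
def cam(n):
    c=manip.camera(n); c['f']=c['frame'].shape[0]/2/np.tan(np.radians(c['vfov'])/2); return c
def cloud(c):
    z=c['range_z'].astype(float); h,w=z.shape; v,u=np.mgrid[:h,:w]
    p=np.stack([(u-c['cx'])/c['f']*z,(v-c['cy'])/c['f']*z,z],-1)
    T=np.array(c['cam_to_world']); P=p@T[:3,:3].T+T[:3,3]; P[z<=0]=np.nan; return P
def save(n,im): cv2.imwrite(n,im[...,::-1])
E
python3 - <<'E'
from h import *
a=cam('scene');b=cam('top')
np.savez('s0.npz',sf=a['frame'],sP=cloud(a),tf=b['frame'],tP=cloud(b))
save('pics/s0.png',a['frame']);save('pics/t0.png',b['frame'])
print(a['cam_to_world'],b['cam_to_world'],a['f'],b['f']);print(manip.read_state())
E
```

```text
[[ 3.28853067e-01  5.94796371e-01 -7.33534551e-01  1.55379564e+03]
 [ 9.44172540e-01 -2.23397866e-01  2.42139646e-01 -3.16873537e+02]
 [-1.98462703e-02 -7.72211545e-01 -6.35055474e-01  9.10143749e+02]
 [ 0.00000000e+00  0.00000000e+00  0.00000000e+00  1.00000000e+00]] [[-3.60771833e-03 -9.84327688e-01  1.76312188e-01  3.85704691e+02]
 [-9.99901434e-01  1.15852997e-03 -1.39921671e-02 -7.99160797e-01]
 [ 1.35686145e-02 -1.76345290e-01 -9.84234846e-01  1.21810702e+03]
 [ 0.00000000e+00  0.00000000e+00  0.00000000e+00  1.00000000e+00]] 452.48597826283714 416.0927484725144
{'clock': 0.1, 'joints': array([-1.37960497e+00,  3.00421742e-01,  1.52151471e+00,  5.10199657e-06,
        1.32070617e+00, -6.66125361e-02]), 'qd': array([ 0.00032816, -0.00128466, -0.00074423,  0.00025478,  0.0018591 ,
       -0.00037099]), 'effort': array([ 1.35977672e-03, -5.32645190e+01, -3.53281081e+01,  7.09476345e-02,
        2.35492451e-02, -6.29982151e-05]), 'eef_pos': array([ 140.17354209, -531.59363747,  204.94148183]), 'eef_rot': array([-3.14054534e+00, -7.48201819e-05,  2.57802591e-01]), 'wrist_force': array([ 0.05730589, -0.12986933,  1.6523189 ]), 'moment': array([-0.01580171, -0.02973482, -0.03592757]), 'finger_force': 0.0, 'finger_gap': 93.63825471564772}
```

View pics/s0.png

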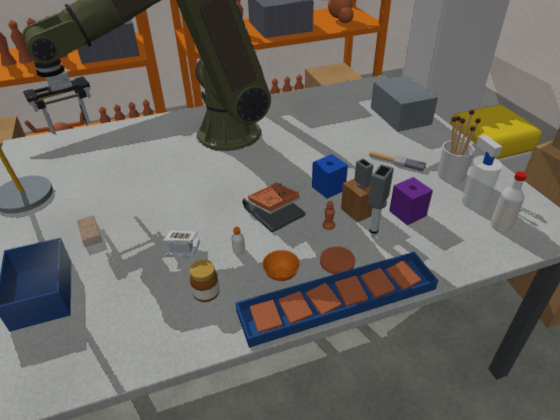

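View pics/t0.png

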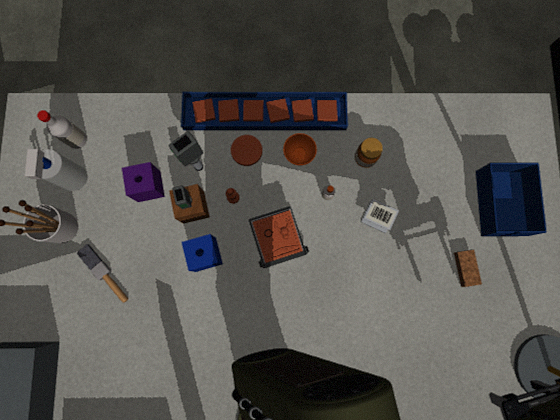

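The top view shows two gauge-like things. One is in the wooden block at top (183,198) / scene (364,180). The other, larger, is at top (184,150) / scene (379,195), standing free and not in the block. The smaller one in the brown block fits the description. The tag is at top (380,215) and the tile at top (278,235). I'll confirm in a crop and measure.

```bash
python3 - <<'E'
from h import *
d=np.load('s0.npz')
t=d['tf'];P=d['tP']
A=cv2.resize(t[125:275,130:320],None,fx=4,fy=4,interpolation=3)
B=cv2.resize(t[190:240,350:410],None,fx=4,fy=4,interpolation=3)
s=d['sf'];C=cv2.resize(s[145:250,310:440],None,fx=4,fy=4,interpolation=3)
save('pics/c1.png',A)
D=np.zeros((420,800,3),np.uint8);D[:420,:520]=C;D[:200,520:760]=B;save('pics/c2.png',D)
def box(r0,r1,c0,c1,z0,z1):
    Q=P[r0:r1,c0:c1].reshape(-1,3);Q=Q[(Q[:,2]>z0)&(Q[:,2]<z1)];return Q
for n,b in dict(block=(175,225,160,215,95,106),head=(175,225,160,215,160,180),other=(125,175,160,210,120,400)).items():
    Q=box(*b); 
    if len(Q): 
        r=cv2.minAreaRect(Q[:,:2].astype(np.float32)); print(n,len(Q),r,np.median(Q[:,2]),Q[:,2].max())
hsv=cv2.cvtColor(t,cv2.COLOR_RGB2HSV)
# tag: bright pixels
m=np.zeros(t.shape[:2],bool);m[195:240,355:405]=1
m&=(P[...,2]>25)
Q=P[m];print('tagcloud',len(Q),cv2.minAreaRect(Q[:,:2].astype(np.float32)),Q[:,2].min(),Q[:,2].max())
def plane(Q):
    for _ in range(5):
        c=Q.mean(0);n=np.linalg.svd(Q-c)[2][2];n*=np.sign(n[2]);e=(Q-c)@n;Q=Q[abs(e)<max(1.5,1.5*e.std())]
    return c,n,len(Q),e.std()
print(plane(Q))
m=np.zeros(t.shape[:2],bool);m[200:270,240:315]=1
m&=((hsv[...,0]<15)|(hsv[...,0]>172))&(hsv[...,1]>110)&(P[...,2]>15)
Q=P[m];print('tile',len(Q),cv2.minAreaRect(Q[:,:2].astype(np.float32)),Q[:,2].min(),Q[:,2].max(),plane(Q))
E
```

```text
block 548 ((609.565185546875, 260.900146484375), (81.08035278320312, 80.05139923095703), 13.709546089172363) 100.01762176414707 105.46163398515864
head 123 ((609.59130859375, 260.573974609375), (47.87803268432617, 28.25202751159668), 13.67359447479248) 177.17631643845084 179.9631421261979
other 729 ((726.1689453125, 243.87457275390625), (41.82534408569336, 64.14578247070312), 38.4880485534668) 229.04347605946748 238.26092700398942
tagcloud 629 ((580.736572265625, -284.797607421875), (82.25431060791016, 61.43168258666992), 65.57223510742188) 31.24290115356507 60.40532152286028
(array([ 580.0223248 , -285.44608229,   47.41119193]), array([-0.22575688,  0.11209121,  0.96771349]), 319, np.float64(0.947321250734411))
tile 1672 ((515.8661499023438, 9.687843322753906), (115.93624877929688, 109.94778442382812), 17.929548263549805) 15.126645744682492 86.05241375173637 (array([516.06492852,  11.298631  ,  64.56733247]), array([-0.24218925, -0.06515099,  0.96803911]), 828, np.float64(1.2092169166477817))
```

View pics/c1.png

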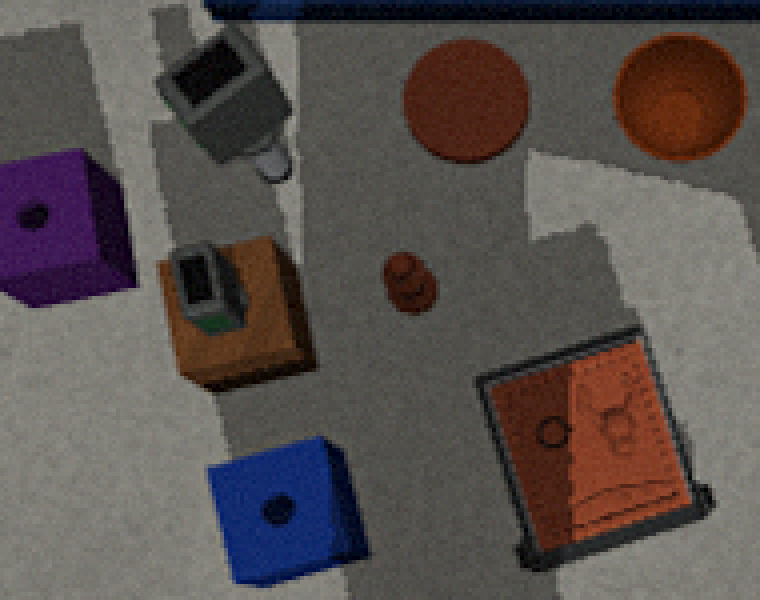

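View pics/c2.png

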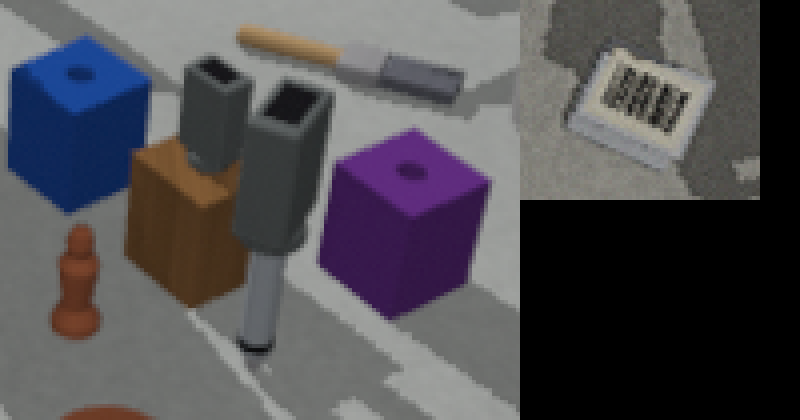

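The crop confirms it: the smaller gauge (crop 210,285) sits in the brown block, and the free-standing one is larger. The ring shows at crop (553,432), which is top (268,233). Head rectangle 47.9×28.3, tag tilt 0.254 and tile tilt 0.25 all match the description. Now I'll check the ring point and the wrist camera's side.

```bash
python3 - <<'E'
from h import *
from scipy.spatial.transform import Rotation as R
d=np.load('s0.npz');P=d['tP']
u,v=130+553/4,125+432/4
print('ring',np.nanmedian(P[int(v)-1:int(v)+3,int(u)-1:int(u)+3].reshape(-1,3),0))
s=manip.read_state();M=R.from_euler('xyz',s['eef_rot']).as_matrix()
c=cam('wrist');T=np.array(c['cam_to_world']);print('cam in tool',M.T@(T[:3,3]-s['eef_pos']),M.T@T[:3,2],c['f'])
Q=P[125:175,160:215].reshape(-1,3);Q=Q[Q[:,2]>180];a=np.radians(13.7)
print('other min x rel',(((Q-[609.6,260.6,0])@[np.cos(a),np.sin(a),0])).min())
E
```

```text
ring [522.21810236  34.4832822   66.80547011]
cam in tool [ 7.74751148e+01  1.27953818e-01 -1.78375636e+02] [-2.66003474e-01 -9.06707854e-05  9.63972066e-01] 347.55068271561
other min x rel 81.82650874293883
```

>>> servo_tool(motion=[[[0.47, 0.79, 0.19, 0, 0, 0, 0], [0.47, 0.79, 0.19, 0, 0, 0, 0], [0.47, 0.79, 0.19, 0, 0, 0, 0], [0.47, 0.79, 0.19, 0, 0, 0, 0], [0.47, 0.79, 0.19, 0, 0, 0, 0], [0.47, 0.79, 0.19, 0, 0, 0, 0], [0.47, 0.79, 0.19, 0, 0, 0, 0], [0.47, 0.79, 0.19, 0, 0, 0, 0], [0.47, 0.79, 0.19, 0, 0, 0, 0], [0.47, 0.79, 0.19, 0, 0, 0, 0]]])

```text
clock: 1.15
eef_pos: [376.5, -133.9, 301.4]
eef_rot: [3.141, -0.001, 0.261]
wrist_force: [-0.5, -0.9, 0.4]
finger_gap: 93.8
finger_force: 0.0
```

>>> servo_tool(motion=[[[0.466, 0.789, 0, 0, 0, -0.007, 0], [0.466, 0.789, 0, 0, 0, -0.007, 0], [0.466, 0.789, 0, 0, 0, -0.007, 0], [0.466, 0.789, 0, 0, 0, -0.007, 0], [0.466, 0.789, 0, 0, 0, -0.007, 0], [0.466, 0.789, 0, 0, 0, -0.007, 0], [0.466, 0.789, 0, 0, 0, -0.007, 0], [0.466, 0.789, 0, 0, 0, -0.007, 0], [0.466, 0.789, 0, 0, 0, -0.007, 0], [0.466, 0.789, 0, 0, 0, -0.007, 0]]])

```text
clock: 2.15
eef_pos: [608.9, 261.6, 297.5]
eef_rot: [-3.141, 0.004, 0.239]
wrist_force: [-0.5, 0.2, -0.6]
finger_gap: 94.0
finger_force: 0.0
```

```bash
python3 - <<'E'
from h import *
c=cam('wrist');P=cloud(c);save('pics/w1.png',c['frame']);np.savez('w1.npz',f=c['frame'],P=P)
Q=P.reshape(-1,3);Q=Q[np.isfinite(Q[:,0])]
Q=Q[np.hypot(Q[:,0]-609.6,Q[:,1]-260.6)<45]
H=Q[(Q[:,2]>160)&(Q[:,2]<190)];print(len(H),np.median(H[:,2]),cv2.minAreaRect(H[:,:2].astype(np.float32)))
s=manip.read_state();print(s['eef_pos'],s['eef_rot'],s['joints'],s['clock'])
E
```

```text
1636 179.13400522860263 ((609.9015502929688, 261.04559326171875), (45.48403549194336, 27.420011520385742), 14.29551887512207)
[608.69302623 260.40843065 297.97514767] [3.14147144e+00 3.12395714e-03 2.38490721e-01] [3.48851181e-01 5.25892899e-01 9.97104926e-01 2.23877582e-04
 1.62171313e+00 1.68116764e+00] 2.2
```

View pics/w1.png

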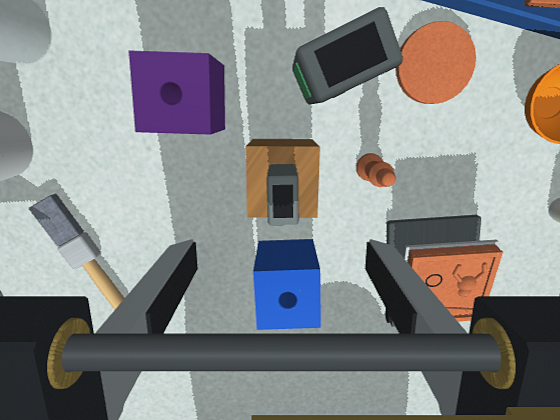

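The wrist view shows the gauge head at (283,195), centred between the fingers in the brown block. I'll descend and grip.

>>> servo_tool(motion=[[[0.001, 0.001, -0.1, 0, 0, 0.003, 0], [0.001, 0.001, -0.18, 0, 0, 0.003, 0], [0.001, 0.001, -0.24, 0, 0, 0.003, 0], [0.001, 0.001, -0.29, 0, 0, 0.003, 0], [0.001, 0.001, -0.32, 0, 0, 0.003, 0], [0.001, 0.001, -0.344, 0, 0, 0.003, 0], [0.001, 0.001, -0.344, 0, 0, 0.003, 0], [0.001, 0.001, -0.344, 0, 0, 0.003, 0.3], [0.001, 0.001, -0.344, 0, 0, 0.003, 0.6], [0.001, 0.001, -0.344, 0, 0, 0.003, 1]]], newtons=30)

```text
clock: 3.2
eef_pos: [609.1, 258.3, 129.4]
eef_rot: [-3.141, -0.001, 0.245]
wrist_force: [-0.0, -0.3, -0.6]
finger_gap: 73.5
finger_force: 0.0
```

>>> servo_tool(motion=[[[0, 0, 0, 0, 0, 0, 1], [0, 0, 0, 0, 0, 0, 1], [0, 0, 0, 0, 0, 0, 1], [0, 0, 0, 0, 0, 0, 1], [0, 0, 0, 0, 0, 0, 1], [0, 0, 0, 0, 0, 0, 1], [0, 0, 0, 0, 0, 0, 1], [0, 0, 0, 0, 0, 0, 1]]])

```text
clock: 4.0
eef_pos: [608.7, 258.3, 128.5]
eef_rot: [-3.141, -0.0, 0.245]
wrist_force: [-0.3, 1.2, -0.4]
finger_gap: 27.8
finger_force: 30.0
```

>>> servo_tool(motion=[[[0, 0, 0.03, 0, 0, 0, 1], [0, 0, 0.06, 0, 0, 0, 1], [0, 0, 0.1, 0, 0, 0, 1], [0, 0, 0.14, 0, 0, 0, 1], [0, 0, 0.18, 0, 0, 0, 1], [0, 0, 0.22, 0, 0, 0, 1], [0, 0, 0.26, 0, 0, 0, 1], [0, 0, 0.29, 0, 0, 0, 1], [0, 0, 0.3, 0, 0, 0, 1], [0, 0, 0.3, 0, 0, 0, 1]]])

```text
clock: 5.0
eef_pos: [608.8, 258.1, 279.7]
eef_rot: [3.142, -0.002, 0.245]
wrist_force: [-0.4, 0.5, -3.0]
finger_gap: 27.8
finger_force: 30.0
```

```bash
python3 - <<'E'
from h import *
from scipy.spatial.transform import Rotation as R
s=manip.read_state();p=s['eef_pos'];M=R.from_euler('xyz',s['eef_rot']).as_matrix()
print(p,s['eef_rot'],s['wrist_force'],s['finger_gap'],s['joints'])
L=117.5
for nm,q,n,d in [('tag',[580.4,-285.1,47.3],[-.2258,.1121,.9677],60),('spot',[522.2,34.5,66.8],[-.2422,-.0652,.968],40)]:
    n=np.array(n)/np.linalg.norm(n); r=R.align_vectors([-n],[M[:,2]])[0]
    ax=np.cross(M[:,2],-n);an=np.arcsin(np.linalg.norm(ax));rv=ax/np.linalg.norm(ax)*an
    t=np.array(q)+n*(L+d); print(nm,t,'shift',(t-p)/500,'rot',rv/np.pi, R.from_matrix(R.from_rotvec(rv).as_matrix()@M).as_euler('xyz'))
E
```

```text
[608.83279068 258.07584933 279.73243752] [ 3.14155695e+00 -1.69220349e-03  2.45114640e-01] [-0.42851731  0.53932616 -2.99711749] 27.80004714766972 [ 3.45634899e-01  5.23516158e-01  1.04128948e+00 -2.05342109e-04
  1.57510694e+00  1.67131556e+00]
tag [ 540.32040661 -265.20220364  219.06715022] shift [-0.13702477 -1.04655611 -0.12133057] rot [-3.61848117e-02 -7.21364528e-02 -8.68390182e-05] [ 2.97419869 -0.19306778  0.26122463]
spot [484.05227696  24.23067076 219.2648881 ] shift [-0.24956103 -0.46769036 -0.1209351 ] rot [ 2.08583792e-02 -7.74041651e-02  5.31804916e-06] [-3.13696979 -0.25349679  0.24453391]
```

>>> servo_tool(motion=[[[-0.12, -0.9, 0, 0, 0, 0, 1], [-0.12, -0.9, 0, 0, 0, 0, 1], [-0.12, -0.9, 0, 0, 0, 0, 1], [-0.12, -0.9, 0, 0, 0, 0, 1], [-0.12, -0.9, 0, -0.036, -0.072, 0, 1], [-0.12, -0.9, 0, -0.036, -0.072, 0, 1], [-0.12, -0.9, 0, -0.036, -0.072, 0, 1], [-0.12, -0.9, 0, -0.036, -0.072, 0, 1], [-0.12, -0.9, 0, -0.036, -0.072, 0, 1], [-0.12, -0.9, 0, -0.036, -0.072, 0, 1]]])

```text
clock: 6.0
eef_pos: [547.1, -196.4, 277.5]
eef_rot: [2.975, -0.189, 0.256]
wrist_force: [0.3, 1.2, -2.3]
finger_gap: 27.9
finger_force: 30.0
```

>>> servo_tool(motion=[[[-0.01, -0.05, -0.02, 0, 0, 0, 1], [-0.015, -0.1, -0.05, 0, 0, 0, 1], [-0.017, -0.147, -0.08, 0, 0, 0, 1], [-0.017, -0.147, -0.1, 0, 0, 0, 1], [-0.017, -0.147, -0.121, 0, 0, 0, 1], [-0.017, -0.147, -0.121, 0, 0, 0, 1], [-0.017, -0.147, -0.121, 0, 0, 0, 1], [-0.017, -0.147, -0.121, 0, 0, 0, 1]]])

```text
clock: 6.8
eef_pos: [540.6, -264.8, 218.8]
eef_rot: [2.974, -0.192, 0.262]
wrist_force: [-0.2, -0.4, -1.6]
finger_gap: 27.8
finger_force: 30.0
```

```bash
python3 - <<'E'
from h import *
from scipy.spatial.transform import Rotation as R
s=manip.read_state();p=s['eef_pos'];M=R.from_euler('xyz',s['eef_rot']).as_matrix()
n=np.array([-.2258,.1121,.9677]);n/=np.linalg.norm(n);tip=p+M[:,2]*117.5
e=tip-[580.4,-285.1,47.3];print('tip',tip,'off',e@n,np.linalg.norm(e-n*(e@n)),'ang',np.arccos(-M[:,2]@n),s['joints'],s['clock'],s['finger_force'])
c=cam('wrist');save('pics/w2.png',c['frame'])
P=cloud(c);np.savez('w2.npz',f=c['frame'],P=P,T=c['cam_to_world'],f0=c['f'],cx=c['cx'],cy=c['cy'])
E
```

```text
tip [ 567.06199089 -277.95697756  105.06460676] off 59.71140435841113 0.4724826529821667 ang 0.0009188192940516232 [-0.52305332  0.26046001  1.56036597  0.01726684  1.0671859   0.79527175] 6.8 29.99947875738144
```

View pics/w2.png

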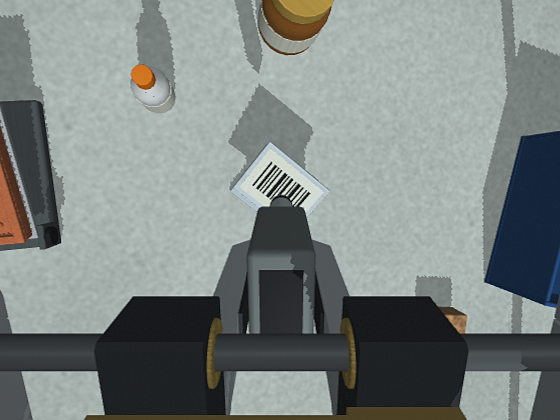

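The tag is square under the gauge, with its corners at (232,190) and (328,190) and its centre at about (280,190). I'll hold for 2 s and check the centre by ray.

>>> servo_tool(motion=[[[0, 0, 0, 0, 0, 0, 1], [0, 0, 0, 0, 0, 0, 1], [0, 0, 0, 0, 0, 0, 1], [0, 0, 0, 0, 0, 0, 1], [0, 0, 0, 0, 0, 0, 1], [0, 0, 0, 0, 0, 0, 1], [0, 0, 0, 0, 0, 0, 1], [0, 0, 0, 0, 0, 0, 1], [0, 0, 0, 0, 0, 0, 1], [0, 0, 0, 0, 0, 0, 1]]])

```text
clock: 7.85
eef_pos: [540.2, -265.3, 217.9]
eef_rot: [2.975, -0.191, 0.261]
wrist_force: [-0.0, -0.4, -2.5]
finger_gap: 28.0
finger_force: 30.0
```

>>> servo_tool(motion=[[[0, 0, 0, 0, 0, 0, 1], [0, 0, 0, 0, 0, 0, 1], [0, 0, 0, 0, 0, 0, 1], [0, 0, 0, 0, 0, 0, 1], [0, 0, 0, 0, 0, 0, 1], [0, 0, 0, 0, 0, 0, 1], [0, 0, 0, 0, 0, 0, 1], [0, 0, 0, 0, 0, 0, 1], [0, 0, 0, 0, 0, 0, 1], [0, 0, 0, 0, 0, 0, 1]]])

```text
clock: 8.85
eef_pos: [540.2, -265.3, 218.0]
eef_rot: [2.975, -0.191, 0.261]
wrist_force: [-0.3, 0.2, -2.4]
finger_gap: 27.7
finger_force: 30.0
```

```bash
python3 - <<'E'
from h import *
d=np.load('w2.npz');T=d['T'];q=np.array([580.4,-285.1,47.3]);n=np.array([-.2258,.1121,.9677])
for u,v in [(232,190),(328,190),(280,190),(270,143)]:
    r=T[:3,:3]@[(u-d['cx'])/d['f0'],(v-d['cy'])/d['f0'],1]; o=T[:3,3]
    print(u,v,o+r*(((q-o)@n)/(r@n)),d['P'][v,u])
P=d['P'];Q=P[145:195,240:320].reshape(-1,3);e=(Q-q)@n/np.linalg.norm(n);Q=Q[abs(e)<6];c=Q.mean(0);m=np.linalg.svd(Q-c)[2][2];print('normal',m*np.sign(m[2]),'offs',np.median((Q-q)@n))
# ring/tile from the wrist view w1
d=np.load('w1.npz');P=d['P'];f=d['f'];cv2.imwrite('pics/w1t.png',cv2.resize(f[200:330,380:510],None,fx=4,fy=4,interpolation=2)[...,::-1])
ts=np.load('s0.npz')['tP']
q=np.array([522.2,34.5,66.8]);
for X in (P,ts):
    k=(np.linalg.norm(X-q,axis=-1)<13); Q=X[k]; c=Q.mean(0);m=np.linalg.svd(Q-c)[2][2];print(len(Q),c,m*np.sign(m[2]))
print('ring w1',P[279:283,432:437].reshape(-1,3).mean(0))
E
```

```text
232 190 [ 566.30918918 -236.07510373   38.33296894] [ 565.60686318 -237.10816769    3.85211895]
328 190 [ 588.97626618 -332.66127006   54.81073605] [ 589.10413855 -333.56808097   51.84956207]
280 190 [ 577.64350806 -284.37151216   46.57241979] [ 577.65117778 -284.48994745   45.85437744]
270 143 [ 621.4603817  -262.30018486   54.23972813] [ 621.56656326 -262.38316956   53.45556413]
normal [-0.21437307  0.10707723  0.9708649 ] offs -0.9301063467465337
217 [522.9908058   34.05743102  65.90364882] [-0.2351534  -0.07926209  0.96872101]
66 [522.33277089  34.4081225   66.98669645] [-0.2639841  -0.07478561  0.96162337]
ring w1 [523.68985486  35.54199277  65.77013717]
```

View pics/w1t.png

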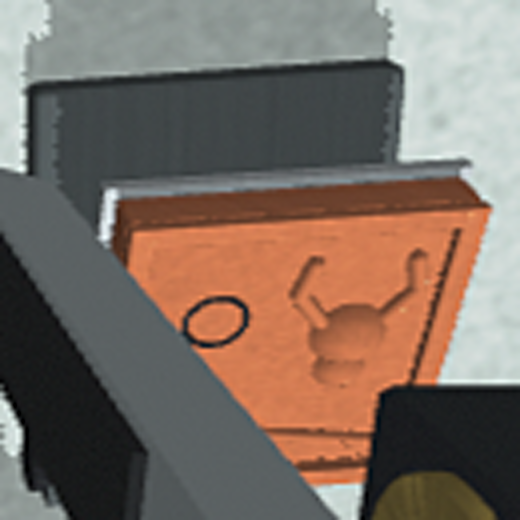

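The tag hold is done, with the tip about 3 mm from centre and 59 mm off. The enlarged tile view shows the ring at crop (216,321), which casts to about (523,35,66). Top and wrist views agree.

```bash
python3 - <<'E'
from h import *
from scipy.spatial.transform import Rotation as R
s=manip.read_state();p=s['eef_pos'];M=R.from_euler('xyz',s['eef_rot']).as_matrix()
q=np.array([523,35,66.2]);n=np.array([-.243,-.070,.967]);n/=np.linalg.norm(n)
ax=np.cross(M[:,2],-n);rv=ax/np.linalg.norm(ax)*np.arcsin(np.linalg.norm(ax))
t=q+n*(117.5+30);print(t,'shift',(t-p)/500,'rot',rv/np.pi,'per10mm',-n*.02)
E
```

```text
[487.14024731  24.67003009 208.90115577] shift [-0.10619472  0.57997261 -0.01815588] rot [ 0.05636882 -0.00602363  0.01372903] per10mm [ 0.00486234  0.00140067 -0.01934931]
```

>>> servo_tool(motion=[[[0, 0, 0.1, 0, 0, 0, 1], [0, 0, 0.16, 0, 0, 0, 1], [0, 0, 0.16, 0, 0, 0, 1]]])

```text
clock: 9.15
eef_pos: [541.2, -265.9, 302.9]
eef_rot: [2.97, -0.196, 0.262]
wrist_force: [0.1, 0.4, -2.4]
finger_gap: 27.9
finger_force: 30.0
```

>>> servo_tool(motion=[[[-0.106, 0.58, 0, 0.056, -0.006, 0.014, 1], [-0.106, 0.58, 0, 0.056, -0.006, 0.014, 1], [-0.106, 0.58, 0, 0.056, -0.006, 0.014, 1], [-0.106, 0.58, 0, 0.056, -0.006, 0.014, 1], [-0.106, 0.58, 0, 0.056, -0.006, 0.014, 1], [-0.106, 0.58, 0, 0.056, -0.006, 0.014, 1], [-0.106, 0.58, 0, 0.056, -0.006, 0.014, 1], [-0.106, 0.58, 0, 0.056, -0.006, 0.014, 1], [-0.106, 0.58, 0, 0.056, -0.006, 0.014, 1]]])

```text
clock: 10.05
eef_pos: [487.3, 23.9, 297.3]
eef_rot: [-3.139, -0.255, 0.267]
wrist_force: [-0.5, 0.6, -2.7]
finger_gap: 27.4
finger_force: 30.0
```

>>> servo_tool(motion=[[[0, 0, -0.05, 0, 0, 0, 1], [0, 0, -0.1, 0, 0, 0, 1], [0, 0, -0.14, 0, 0, 0, 1], [0, 0, -0.16, 0, 0, 0, 1], [0, 0, -0.178, 0, 0, 0, 1], [0, 0, -0.178, 0, 0, 0, 1], [0, 0, -0.178, 0, 0, 0, 1], [0, 0, -0.178, 0, 0, 0, 1]]])

```text
clock: 10.85
eef_pos: [487.6, 24.6, 209.8]
eef_rot: [-3.14, -0.257, 0.268]
wrist_force: [0.1, 0.1, -2.1]
finger_gap: 27.7
finger_force: 30.0
```

```bash
python3 - <<'E'
from h import *
from scipy.spatial.transform import Rotation as R
s=manip.read_state();p=s['eef_pos'];M=R.from_euler('xyz',s['eef_rot']).as_matrix()
q=np.array([523,35,66.2]);n=np.array([-.243,-.070,.967]);n/=np.linalg.norm(n);a=M[:,2]
tip=p+a*117.5;e=tip-q;h=e@n;print(s['clock'],p,'h',h,'lat',e-n*h,'ang',np.arccos(-a@n),s['joints'],s['wrist_force'])
w=cam('wrist');sc=cam('scene');tp=cam('top')
def pix(c,x):
    T=np.linalg.inv(np.array(c['cam_to_world']));y=T[:3,:3]@x+T[:3,3];return c['cx']+c['f']*y[0]/y[2],c['cy']+c['f']*y[1]/y[2]
ims=[]
for c in (w,sc):
    print('tip',pix(c,tip),'ring',pix(c,q),'head',pix(c,tip-a*100))
u,v=map(int,pix(sc,q));A=cv2.resize(sc['frame'][v-60:v+30,u-40:u+40],None,fx=5,fy=5,interpolation=2)
print('crop0',u-40,v-60)
B=w['frame'][60:330,130:430];D=np.zeros((450,800,3),np.uint8);D[:,:400]=A;D[:360,400:]=cv2.resize(B,(400,360));save('pics/v1.png',D)
E
```

```text
10.85 [487.60351423  24.60306531 209.77600349] h 30.738582740454973 lat [ 0.77906012 -0.12804221  0.18650326] ang 0.0015217247737488735 [-0.07291594  0.01309923  1.86372108  0.10158208  1.02522019  1.18751868] [ 0.07425685  0.12427662 -2.09499678]
tip (np.float64(280.7910661852527), np.float64(201.76829271956967)) ring (np.float64(280.4284334423932), np.float64(194.49977491976423)) head (np.float64(280.6958507810601), np.float64(243.68361104208614))
tip (np.float64(279.9191677534047), np.float64(184.7498683303979)) ring (np.float64(281.5271635798488), np.float64(193.71770574051953)) head (np.float64(274.3184274364456), np.float64(153.87801775205057))
crop0 241 133
```

View pics/v1.png

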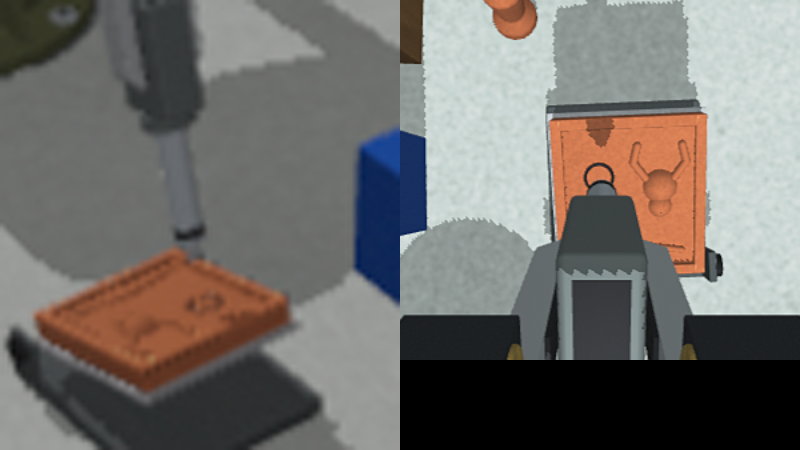

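Both views match the predictions: in the scene view the ring is at (281.8,193.6) and the tip at (279.6,184). I'll approach along the normal to about 6 mm, then go in slowly.

>>> servo_tool(motion=[[[0.004, 0.002, -0.012, 0, 0, 0, 1], [0.007, 0.003, -0.024, 0, 0, 0, 1], [0.01, 0.004, -0.035, 0, 0, 0, 1], [0.012, 0.004, -0.043, 0, 0, 0, 1], [0.013, 0.0045, -0.0464, 0, 0, 0, 1], [0.013, 0.0045, -0.0464, 0, 0, 0, 1], [0.013, 0.0045, -0.0464, 0, 0, 0, 1], [0.013, 0.0045, -0.0464, 0, 0, 0, 1], [0.013, 0.0045, -0.0464, 0, 0, 0, 1]]])

```text
clock: 11.9
eef_pos: [493.8, 26.9, 185.9]
eef_rot: [-3.139, -0.256, 0.268]
wrist_force: [-0.3, -0.9, -1.9]
finger_gap: 27.8
finger_force: 30.0
```

```bash
cat > chk.py <<'E'
from h import *
from scipy.spatial.transform import Rotation as R
s=manip.read_state();p=s['eef_pos'];M=R.from_euler('xyz',s['eef_rot']).as_matrix()
q=np.array([523,35,66.2]);n=np.array([-.243,-.070,.967]);n/=np.linalg.norm(n);a=M[:,2]
tip=p+a*117.5;e=tip-q;h=e@n;print(s['clock'],p,'h',h,'lat',e-n*h,'F',s['wrist_force'],s['wrist_force']@n)
E
python3 chk.py
```

```text
11.9 [493.76339008  26.90814085 185.93640271] h 6.015504497257904 lat [0.82178957 0.45246246 0.23926291] F [-0.27740534 -0.89566179 -1.89731807] -1.7054212544808534
```

>>> servo_tool(motion=[[[0.0005, 0.0001, -0.002, 0, 0, 0, 1], [0.001, 0.0003, -0.004, 0, 0, 0, 1], [0.0015, 0.0004, -0.006, 0, 0, 0, 1], [0.002, 0.0006, -0.008, 0, 0, 0, 1], [0.0024, 0.0007, -0.0097, 0, 0, 0, 1], [0.0024, 0.0007, -0.0097, 0, 0, 0, 1], [0.0024, 0.0007, -0.0097, 0, 0, 0, 1]]])

```text
clock: 12.6
eef_pos: [494.9, 27.3, 180.9]
eef_rot: [-3.139, -0.255, 0.268]
wrist_force: [0.8, -0.9, -2.3]
finger_gap: 28.1
finger_force: 30.0
```

>>> servo_tool(motion=[[[0.0005, 0.0001, -0.002, 0, 0, 0, 1], [0.001, 0.0003, -0.004, 0, 0, 0, 1], [0.001, 0.0003, -0.004, 0, 0, 0, 1], [0.001, 0.0003, -0.004, 0, 0, 0, 1]]])

```text
clock: 13.0
eef_pos: [495.5, 27.4, 179.0]
eef_rot: [-3.139, -0.256, 0.268]
wrist_force: [-0.1, -0.9, -0.7]
finger_gap: 27.8
finger_force: 30.0
```

>>> servo_tool(motion=[[[0.0005, 0.0001, -0.002, 0, 0, 0, 1], [0.001, 0.0003, -0.004, 0, 0, 0, 1], [0.001, 0.0003, -0.004, 0, 0, 0, 1], [0.001, 0.0003, -0.004, 0, 0, 0, 1]]])

```text
clock: 13.4
eef_pos: [496.0, 27.6, 176.9]
eef_rot: [-3.139, -0.256, 0.268]
wrist_force: [-0.8, -0.4, 1.0]
finger_gap: 27.6
finger_force: 30.0
```

```bash
python3 chk.py
```

```text
13.4 [495.95261224  27.58710469 176.92873675] h -3.278894607119051 lat [0.7230299  0.48326278 0.21667493] F [-0.81862293 -0.42803166  1.0411825 ] 1.2363058693702649
```

```bash
python3 - <<'E'
from h import *
n=np.array([-.243,-.070,.967]);F=[]
for i in range(16):
    c=manip.camera('scene');s=manip.read_state();F.append(s['wrist_force'])
F=np.array(F);print(F.mean(0),(F@n).mean(),(F@n).std(),s['eef_pos'],s['clock'])
E
```

```text
[-0.32617153 -0.38635382 -0.07201824] 0.036662807131028305 0.3551728326080738 [495.92734816  27.57290955 176.90725581] 14.2
```

>>> servo_tool(motion=[[[0.0006, 0.0002, -0.0025, 0, 0, 0, 1], [0.0006, 0.0002, -0.0025, 0, 0, 0, 1], [0.0006, 0.0002, -0.0025, 0, 0, 0, 1], [0.0006, 0.0002, -0.0025, 0, 0, 0, 1], [0.0006, 0.0002, -0.0025, 0, 0, 0, 1], [0.0006, 0.0002, -0.0025, 0, 0, 0, 1]]])

```text
clock: 14.8
eef_pos: [496.2, 27.7, 175.7]
eef_rot: [-3.139, -0.255, 0.268]
wrist_force: [0.1, -0.9, 1.1]
finger_gap: 27.6
finger_force: 30.0
```

```bash
python3 - <<'E'
from h import *
n=np.array([-.243,-.070,.967]);F=[]
for i in range(14):
    c=manip.camera('scene');s=manip.read_state();F.append(s['wrist_force'])
F=np.array(F);print((F@n).mean(),(F@n).std(),s['eef_pos'],s['clock'],s['finger_force'])
sc=cam('scene');w=cam('wrist')
P=cloud(sc);q=np.array([523,35,66.2]);k=(abs((P-q)@n)<10)&(np.linalg.norm(P-q,axis=-1)<45)
P0=np.load('s0.npz')['sP'];k0=(abs((P0-q)@n)<10)&(np.linalg.norm(P0-q,axis=-1)<45);kk=k&k0
print('tile shift',np.median((P[kk]-P0[kk])@n),kk.sum())
A=cv2.resize(sc['frame'][133:223,241:321],None,fx=5,fy=5,interpolation=2)
B=w['frame'][60:330,130:430];D=np.zeros((450,800,3),np.uint8);D[:,:400]=A;D[:360,400:]=cv2.resize(B,(400,360));save('pics/v2.png',D)
E
```

```text
0.5226528909083503 0.5329612373833308 [496.23244107  27.68343751 175.65231186] 15.5 29.999910593032837
tile shift -0.13779678756114253 227
```

View pics/v2.png

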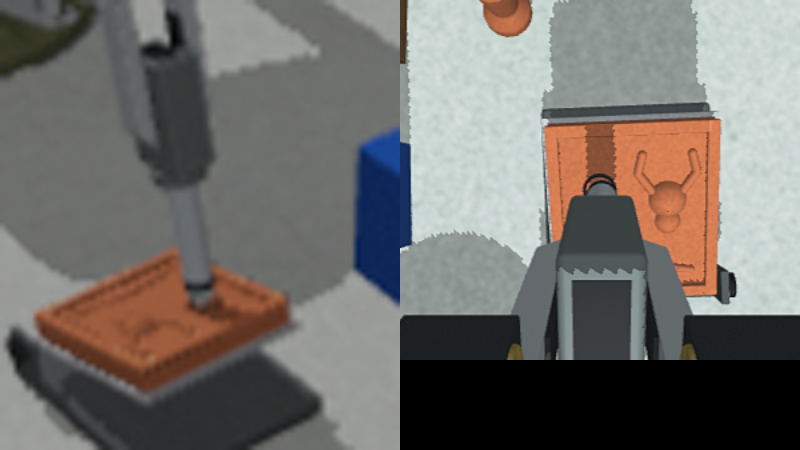

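The tip sits in the ring: in the scene crop it is at (202,300), and the ring's centre was at (204,303). Force is about 2.6 N, so the tip is about half way in, and the tile is unmoved.

```bash
python3 -c "
from cell import manip
print(manip.sign_off())"
```

```text
the job is handed in; nothing more can be done
None
```

Job handed in at about 15.5 s: the tag was held at about 6 cm for 2 s, and the gauge is still gripped and pressed about 5 mm (2.6 N, estimated from wrist force) into the ring with the tile unmoved; sign-off returned no verdict.

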